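Tip the pawns into the catch tray and hold the bin

TASK

Slide the wooden catch tray by its handle between the guide strips and under the bin's spout until it is fully home against the end stop. Then press the bin's side bar down past its first two click stops to the third so that all three pawns slide out into the tray, and finish while still holding the bar down there against the return spring. Do not tip the bin before the tray is home, and do not disturb the cup, saucer, bookend or the pawn standing by itself.

Things in the scene. Friction and masses are not known exactly. Their poses are not given: they have to be found in the camera images.
- tray_handle (a point): Handle of the loose tray: an upright wooden block 14 thick (tray x) x 40 wide (tray y), from the slate up to 78 high, against the outside of the tray's -x end wall. This point: on its centre line, 58 above the slate. Tray axes: +x from the handle to the leading end, which enters the guides first; z up. The tray's middle is 67 from here along +x.
- tray_floor (a point): Wooden catch tray, loose on the slate: 120 long (x) x 100 wide x 32 high, walls and floor 5 thick, about 300 g. This point: centre of its inner floor, 5 above the slate; same axes as the handle.
- dock (a point): Fixed to the bracket: where tray_floor lies when the tray is home, axes parallel; +x is the way in. The end stop is 60 ahead in +x. Two guide strips, 20 high and 110 apart, run along x from the stop to 35 behind this point; flared ends widen the mouth to about 150 at 80 behind it. The bin's spout overhangs the dock 126 above the slate while level.
- pin (a point): Middle of the steel pin on which the bin pivots, 120 above the slate, on a bracket fixed by the table's edge. Axes as the dock's: pin along y, spout on the -x side, z up. Galvanised bin 125 long x 100 wide, walls to 68 above the pin, open spout edge 65 from the pin in -x; cheeks reach 62 to each side in y.
- press_bar (a point): Middle of the bar to press: horizontal steel round, 16 in diameter, 54 long along y, on a lever arm at the bin's +y side. It turns with the bin: 110 from the pin's axis, 112 to +y of the pin's middle; bin level: 97 to -x and 53 above the pin; third stop: 97 to -x and 53 below it (67 above the slate). Its axes turn with the bin.
- bin (a joint): Tilt of the bin in rad: 0 level (rest), growing as the bar is pressed down and the spout dips. Click stops at about 0.33, 0.67 and 1.0 (third); hard end of travel at 1.04. A return spring and the click gear resist with roughly 5 to 13 N at the bar; it springs back to 0 from any stop when let go.
- pawn1_center (a point): Middle of a turned ash pawn (50 high, foot 28 in diameter, 25 g) that stands in the bin at the start; z is its own axis.
- pawn2_center (a point): The same for the second pawn in the bin.
- pawn3_center (a point): The same for the third pawn in the bin.
- spare_pawn_center (a point): Middle of an identical pawn standing by itself on the slate: leave it alone.
- saucer: White porcelain saucer, 140 across, 18 high, origin under its centre; the cup stands on it: leave alone.
- cup: Blue ceramic cup, 80 across, 70 high, handle at its +y side; origin under its centre: leave alone.
- bookend: Walnut L-shaped bookend, 90 x 110, 140 high, origin under its centre: leave alone.
Not all that is in view belongs to the job. What is shaped like the part that bears tray_handle but pink or turquoise is not meant. Leave any blue look-alike of the part that bears pawn2_center alone.

How it is judged:
By the outcome, as a careful person would: the job done as asked, in the order asked, and still so for the second after the job is handed in, while the arm keeps its last pose, push and grip.
It also fails if it takes over 64 s, if anything falls off the work surface, if the arm or the gripper's body presses on something with over 40 N, if the wrist force passes 120 N, or if a joint passes its speed limit or range.

ROBOT

A 6-joint arm with a two-finger parallel gripper is mounted at the origin on the work surface. World frame = base frame: x ahead of the robot, y to its left, z up, the work surface at z = 0. Lengths are in m, angles in degrees, forces in N, time in s.
With the tool pointing down it reaches from about 0.35 to 0.875 m from the base axis. Payload 4.2 kg.
Tool frame: the origin (TCP) lies at the very end of the fingers, on their centre line; the grasp point (between the pads) lies 19 mm behind it (r.grip_point_offset is the distance from the TCP to the grasp point, in m); z points along the fingers, y is the line along which they close (so a half turn about z gives the same grasp; the last joint's range is limited). The gripper opens to 87 mm and grips with 3 to 60 N. Pads are 19 mm wide; open, the fingers measure 117 mm over their backs; the gripper's body (75 mm by 190 mm) begins 51 mm behind the grasp point.
Start: joints at [14.817, 22.042, 0.453, 0, -68.411, -14.817], TCP at [0.625, 0, 0.223] pointing down, gripper open.
Joint ranges: [-179.83, 179.83], [-69.29, 118.12], [-61.27, 80.66], [-181.25, 117.63], [-171.15, -9.14], [-177.46, 177.46]. Speed limits (degrees/s): [159.86, 159.86, 180, 180, 180, 180].

INTERFACE

Orientations are given as a 3x3 rotation matrix whose columns are the frame's x, y, z axes.
In Python, from station import r, cams gives the robot as it stands. The module is installed in compiled form; this text tells all that it offers.
- The arm moves only by the shell command python3 -m handwheel 'ROWS'. ROWS is JSON, a list that holds one entry, the list of rows, each a list of 7 numbers: the turn, a rotation vector about the tool's x, y, z in units of 6 degrees (1.0 is 6 degrees), then the shift along the tool's x, y, z in m, then the finger opening in m, from 0 to 0.087. In form: [[[ax, ay, az, x, y, z, jaw], ...]]. A call has 1 to 12 rows; each row shifts and turns the commanded pose from where the row before left it, along the tool's axes as they then stand; what a row does not reach is not made up. A row lasts 1/10 s, in which the tool goes at most 50 mm and 8.59 degrees, less where a joint would pass 70% of its speed; a pose out of reach is approached as far as the arm can. A call with a gripper value outside its range is refused whole. The fingers move at their own pace and stop on an object; the grip force is fixed at half the most. Time passes only in rows, so rows that do not move let the fingers close. It gives the time, the measured TCP pose, the force, the opening and the grip force at its end, in the units of the state.
- r.sense(): the state, without advancing time (a new reading comes with each control period).
- cams.capture(name): name is "scene" or "side" or "wrist"; returns the picture (480x640x3 uint8, red, green, blue); there is no depth.
- cams.get_calibration(name): a dict with "camera_matrix" (3x3 intrinsics, pixels), "rvec" (rotation vector, rad) and "tvec" (3), from world to camera coordinates, as OpenCV has them; the wrist camera has in their place "T_tool_cam" (4x4, takes a point from camera to tool coordinates, whose origin is the TCP and whose axes are the flange's). Camera axes: x right, y down, z forward; pixel columns grow to the right and rows downward; lengths in m; the calibration is good to about 2 mm. A picture is of the moment at which its call begins: read the wrist's pose just before it. get_calibration takes no time and is no camera call.
- r.finish_job(): hands the job in; it is judged then, once.
The state is a dict: "time_s": time; "joints": joint angles; "joint_velocities": joint speeds; "effort": joint torques, N m; "tcp_pos": TCP position; "ee_rot": TCP orientation; "wrist_force": force on the tool from outside, world axes, zero at the start; "moment": the same for the moment, N m; "gripper_width": opening from 0.0 (shut) to 1.0 (fully open); "gripper_force": force on a finger pad.
Only numpy, scipy, OpenCV 4.12 (cv2) and the standard library are available. Lean on these libraries where they do the work, as an engineer would, in place of code of your own. Each camera call takes 0.05 s, during which the arm holds its last target. There are 200 camera calls.

## Working session

There is one attempt and no reset: what is moved stays moved. The work goes in short steps, Python scripts to look and compute and a shell command to move; the robot and the scene stay as the last step left them, time stands still between calls to the robot, and variables do not carry over. Pictures are saved under pics/ and viewed, at most 10 in all, crops included, and the job is handed in when it is done.

```bash
mkdir -p pics; python3 - <<'E'
from station import r,cams
import cv2
for n in("scene","side"):
    cv2.imwrite(f"pics/{n}0.png",cams.capture(n)[:,:,::-1])
    print(n,{k:v.tolist() if hasattr(v,'tolist') else v for k,v in cams.get_calibration(n).items()})
s=r.sense();print(s['time_s'],s['tcp_pos'],s['ee_rot'],s['wrist_force'])
E
```

```text
scene {'camera_matrix': [[539.0866018468158, 0.0, 317.97431866292237], [0.0, 539.0866018468158, 236.6071722759592], [0.0, 0.0, 1.0]], 'rvec': [0.89824771271128, 2.48043678385687, -1.1390156582139943], 'tvec': [0.45412032991339524, -0.12261660918936136, 1.4498537632791868]}
side {'camera_matrix': [[496.4344751527318, 0.0, 308.1110443990024], [0.0, 496.4344751527318, 241.18196485718335], [0.0, 0.0, 1.0]], 'rvec': [0.07765273436948703, -2.9426276183072217, 1.0576953277739523], 'tvec': [0.5758075033235623, 0.12052988775673286, 1.0032010720730995]}
0.1 [6.24470519e-01 7.97281030e-06 2.21569127e-01] [[-1.83979410e-04 -9.99998059e-01 -1.96161892e-03]
 [-9.99999976e-01  1.84205527e-04 -1.15090595e-04]
 [ 1.15451713e-04  1.96159770e-03 -9.99998069e-01]] [ 0.33908213 -0.14258285  0.2024138 ]
```

View pics/scene0.png

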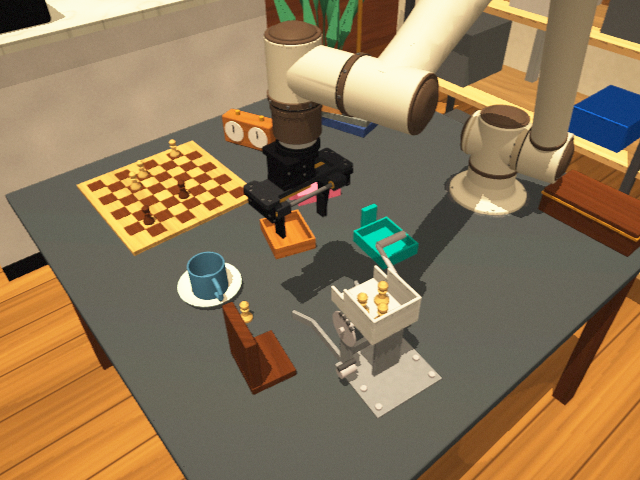

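View pics/side0.png

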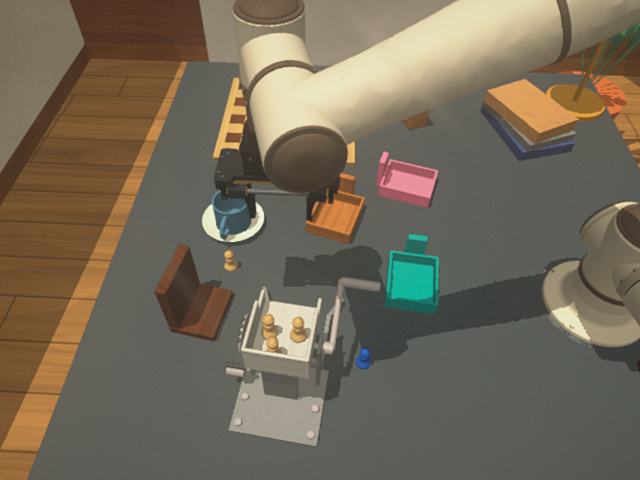

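```bash
cat > h.py <<'E'
import numpy as np,cv2
from station import r,cams
def ray(name,uv):
    c=cams.get_calibration(name);K=np.array(c['camera_matrix']);R=cv2.Rodrigues(np.array(c['rvec'],float))[0];t=np.array(c['tvec'],float).ravel()
    d=R.T@np.linalg.inv(K)@np.array([*uv,1.]);o=-R.T@t
    return o,d
def atz(name,uv,z):
    o,d=ray(name,uv);return o+d*(z-o[2])/d[2]
def proj(name,P):
    c=cams.get_calibration(name)
    return cv2.projectPoints(np.array(P,float).reshape(-1,1,3),np.array(c['rvec'],float),np.array(c['tvec'],float),np.array(c['camera_matrix']),None)[0].reshape(-1,2)
def tri(a,b):
    (o1,d1),(o2,d2)=ray("scene",a),ray("side",b)
    A=np.c_[d1,-d2];s=np.linalg.lstsq(A,o2-o1,rcond=None)[0]
    p,q=o1+s[0]*d1,o2+s[1]*d2;return (p+q)/2,np.linalg.norm(p-q)
E
python3 - <<'E'
from h import *
a=cv2.imread('pics/side0.png')[165:445,215:415];b=cv2.imread('pics/scene0.png')[195:415,240:450]
a=cv2.resize(a,None,fx=2,fy=2,interpolation=cv2.INTER_CUBIC);a=cv2.convertScaleAbs(a,alpha=1.5,beta=20)
b=cv2.resize(b,None,fx=1.9,fy=1.9,interpolation=cv2.INTER_CUBIC);b=cv2.convertScaleAbs(b,alpha=1.5,beta=20)
o=np.zeros((600,800,3),np.uint8);o[:560,:400]=a;o[:b.shape[0],400:400+b.shape[1]]=b
cv2.imwrite('pics/crop1.png',o)
E
```

```text
(no output)
```

View pics/crop1.png

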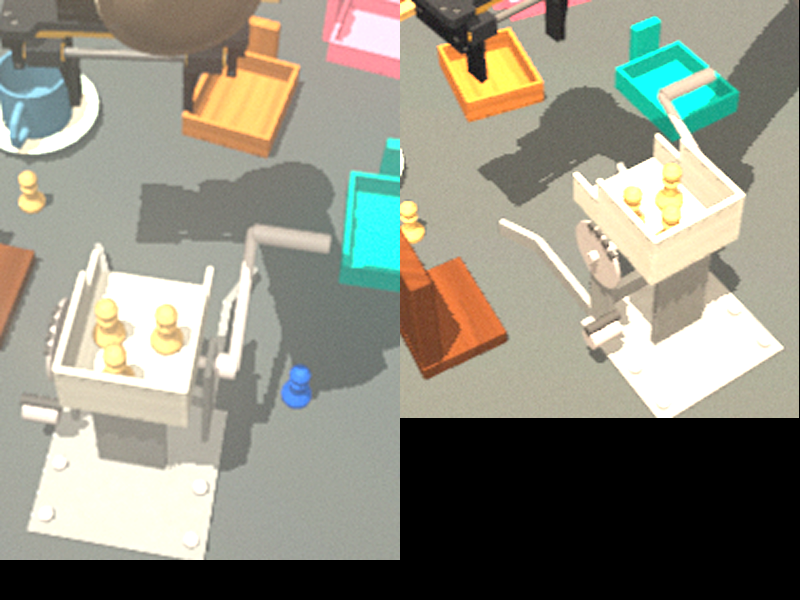

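The wooden (orange-brown) tray with its upright handle is at side (335,215)/scene (288,233). The pink (407,182) and turquoise (413,280) trays are the look-alikes, so the wooden one is meant. The press bar is at side (341,281)-(380,286).

```bash
python3 - <<'E'
from h import *
np.set_printoptions(precision=4,suppress=True)
S=lambda u,v:(215+u/2,165+v/2)
C=lambda u,v:(240+(u-400)/1.9,195+v/1.9)
print('bar in',tri(C(662,97),S(252,237)),'out',tri(C(713,75),S(330,242)))
for n,a,b in[('scrA',C(734,312),S(58,463)),('s1',C(764,343),S(45,513)),('s2',C(664,403),S(190,540)),('s3',C(636,369),S(200,487))]: print(n,tri(a,b))
for k in [(58,463),(200,487),(45,513),(190,540)]: print('side scr',atz('side',S(*k),.008))
for k in [(734,312),(764,343),(664,403),(636,369)]: print('scene scr',atz('scene',C(*k),.008))
for k in [(500,222),(540,240),(590,300)]: print('guide',atz('scene',C(*k),.02))
# tray: rim corners
for k in [(300,66),(268,152),(183,131),]: print('tray side rim',atz('side',S(*k),.032))
for k in [(437,60),(463,117),(543,97),(515,30)]: print('tray scene',atz('scene',C(*k),.032 if k!=(463,117) else 0))
for k in [(252,18),(279,24)]: print('handle top',atz('side',S(*k),.078))
print('spare',tri(C(408,220),S(31,192)))
print('saucer',atz('scene',(210,285),.01),'bookend',atz('scene',(262,362),0),'blue',atz('side',S(297,400),0))
E
```

```text
bar in (array([0.5175, 0.1009, 0.1698]), np.float64(0.003546275983531429)) out (array([0.4533, 0.1074, 0.1711]), np.float64(0.0031283298169438064))
scrA (array([0.6515, 0.3129, 0.1663]), np.float64(0.020306741199033147))
s1 (array([0.6557, 0.3486, 0.1664]), np.float64(0.020971498024246086))
s2 (array([ 0.5627,  0.2   , -0.2416]), np.float64(0.031163422919772584))
s3 (array([ 0.5541,  0.1405, -0.247 ]), np.float64(0.02880503640649397))
side scr [0.6762 0.2386 0.008 ]
side scr [0.5517 0.2533 0.008 ]
side scr [0.6814 0.2824 0.008 ]
side scr [0.5581 0.2983 0.008 ]
scene scr [0.5552 0.2552 0.008 ]
scene scr [0.5599 0.2992 0.008 ]
scene scr [0.681  0.2835 0.008 ]
scene scr [0.676  0.2401 0.008 ]
guide [0.6691 0.0168 0.02  ]
guide [0.6518 0.0644 0.02  ]
guide [0.6625 0.1574 0.02  ]
tray side rim [ 0.4578 -0.2339  0.032 ]
tray side rim [ 0.4947 -0.1035  0.032 ]
tray side rim [ 0.5868 -0.1281  0.032 ]
tray scene [ 0.5718 -0.2412  0.032 ]
tray scene [ 0.5904 -0.1629 -0.    ]
tray scene [ 0.5136 -0.0996  0.032 ]
tray scene [ 0.4585 -0.2253  0.032 ]
handle top [ 0.5157 -0.2615  0.078 ]
handle top [ 0.4852 -0.2533  0.078 ]
spare (array([ 0.7428, -0.0506,  0.0164]), np.float64(0.0037387471374889588))
saucer [ 0.756  -0.1696  0.01  ] bookend [0.7819 0.0654 0.    ] blue [0.4662 0.1645 0.    ]
```

```bash
python3 -m handwheel '[[[0,0,0,0.03,0.015,-0.005,0.087],[0,0,0,0.035,0.02,-0.005,0.087],[0,0,0,0.04,0.02,-0.005,0.087],[0,0,0,0.04,0.02,-0.005,0.087],[0,0,0,0.04,0.02,-0.005,0.087],[0,0,0,0.035,0.02,-0.005,0.087],[0,0,1.3,0,0.005,0,0.087],[0,0,1.26,0,0,0,0.087],[0,0,0,0,0,0,0.087],[0,0,0,0,0,0,0.087]]]'
python3 - <<'E'
from h import *
s=r.sense();print(s['time_s'],s['tcp_pos'],s['ee_rot'])
np.savez('w.npz',p=s['tcp_pos'],R=s['ee_rot'])
a=cams.capture('wrist')[:,:,::-1];b=cams.capture('side')[:,:,::-1]
cv2.imwrite('pics/side1.png',b)
b=cv2.resize(b[60:460,180:430],None,fx=.64,fy=.64)
o=np.zeros((480,800,3),np.uint8);o[:,:640]=a;o[:256,640:]=b
cv2.imwrite('pics/w1.png',o)
c=cams.get_calibration('wrist');print(np.round(c['camera_matrix'],1).tolist(),np.round(c['T_tool_cam'],4).tolist())
E
```

```text
time_s: 1.1
tcp_pos: [0.5049, -0.2199, 0.2522]
ee_rot: [[-0.262, -0.965, -0.001], [-0.965, 0.262, 0.0], [-0.0, 0.001, -1.0]]
wrist_force: [-0.1, -0.2, -0.6]
gripper_width: 1.0
gripper_force: 0.0
1.1 [ 0.50486519 -0.21986146  0.25221972] [[-2.62128411e-01 -9.65032796e-01 -6.32170683e-04]
 [-9.65033001e-01  2.62128312e-01  2.36348588e-04]
 [-6.23743053e-05  6.72019251e-04 -9.99999772e-01]]
[[428.2, 0.0, 318.6], [0.0, 428.2, 247.8], [0.0, 0.0, 1.0]] [[-0.0, -0.9701, -0.2428, 0.0657], [1.0, -0.0003, 0.0009, 0.0015], [-0.001, -0.2428, 0.9701, -0.1625], [0.0, 0.0, 0.0, 1.0]]
```

View pics/w1.png

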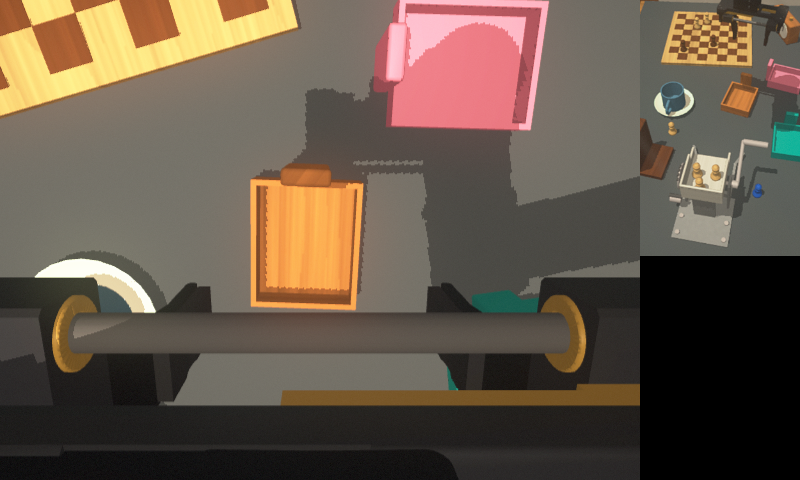

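The wooden tray's rim corners are at wrist (250,180), (363,183), (357,309) and (251,306), and its handle is at (306,176). The pink and turquoise trays are separate.

```bash
cat >> h.py <<'E'
def watz(p,R,uv,z):
    c=cams.get_calibration('wrist');T=np.array(c['T_tool_cam']);K=np.array(c['camera_matrix'])
    o=R@T[:3,3]+p;d=R@T[:3,:3]@np.linalg.inv(K)@np.array([*uv,1.])
    return o+d*(z-o[2])/d[2]
E
python3 - <<'E'
from h import *
np.set_printoptions(precision=4,suppress=True)
w=np.load('w.npz');f=lambda uv,z:watz(w['p'],w['R'],uv,z)
q=[f(u,.032) for u in[(250,180),(363,183),(357,309),(251,306)]]
for x in q:print(x)
print('c',np.mean(q,0));h=(q[2]+q[3]-q[0]-q[1])[:2]/2;print(np.linalg.norm(h),h/np.linalg.norm(h),np.linalg.norm(q[0]-q[1]),np.linalg.norm(q[2]-q[3]))
v=(q[0]+q[3]-q[1]-q[2])[:2]/2;print('y dir',v/np.linalg.norm(v))
for u in[(283,167),(330,169)]:print('hnd',f(u,.078))
E
```

```text
[ 0.5532 -0.266   0.032 ]
[ 0.4572 -0.2372  0.032 ]
[ 0.4912 -0.1225  0.032 ]
[ 0.588 -0.152  0.032]
c [ 0.5224 -0.1944  0.032 ]
0.11943073662641612 [0.2879 0.9577] 0.10025465027730832 0.10122537414069083
y dir [ 0.9571 -0.2897]
hnd [ 0.5175 -0.2709  0.078 ]
hnd [ 0.4828 -0.2599  0.078 ]
```

```bash
python3 -m handwheel '[[[0,0,0.26,0.02,-0.005,0.03,0.087],[0,0,0,0.026,-0.0044,0.04,0.087],[0,0,0,0,0,0.046,0.087],[0,0,0,0,0,0.046,0.087],[0,-1.25,0,0,0,0,0.087],[0,-1.25,0,0,0,0,0.087],[0,0,0,0,0,0.025,0.087],[0,0,0,0,0,0.027,0.087],[0,0,0,0,0,0,0.087],[0,0,0,0,0,0,0.087]]]'
```

```text
time_s: 2.2
tcp_pos: [0.5052, -0.2538, 0.0403]
ee_rot: [[-0.279, -0.957, 0.074], [-0.925, 0.289, 0.247], [-0.258, 0.001, -0.966]]
wrist_force: [0.5, -0.1, -0.8]
gripper_width: 1.0
gripper_force: 0.0
```

```bash
python3 -m handwheel '[[[0,0,0,0,0,0,0.06],[0,0,0,0,0,0,0.04],[0,0,0,0,0,0,0.03],[0,0,0,0,0,0,0.03],[0,0,0,0,0,0,0.03],[0,0,0,0,0,0,0.03],[0,0,0,0,0,0,0.03],[0,0,0,0,0,0,0.03]]]'
python3 - <<'E'
from h import *
s=r.sense();print(s['gripper_width']*87,s['gripper_force'],s['moment'])
E
```

```text
time_s: 3.0
tcp_pos: [0.5054, -0.2541, 0.0404]
ee_rot: [[-0.281, -0.957, 0.076], [-0.924, 0.291, 0.247], [-0.259, -0.001, -0.966]]
wrist_force: [0.6, -1.1, 0.4]
gripper_width: 0.458
gripper_force: 30.0
39.82804517066531 29.966937038116157 [-0.59828344 -0.00623082 -0.10001817]
```

```bash
python3 -m handwheel '[[[0,0,0,-0.0084,-0.0013,0.00225,0.03],[0,0,0,-0.0184,-0.0028,0.00494,0.03],[0,0,0,-0.0184,-0.0028,0.00494,0.03],[0,0,0,-0.0184,-0.0028,0.00494,0.03],[0,0,0,-0.0184,-0.0028,0.00494,0.03],[0,0,0,-0.0184,-0.0028,0.00494,0.03],[0,0,0,-0.0184,-0.0028,0.00494,0.03],[0,0,0,-0.0184,-0.0028,0.00494,0.03],[-0.1,0,-0.4,-0.01,-0.0016,0.0027,0.03],[-0.2,0,-0.75,0,0,0,0.03],[-0.13,0,-0.46,0,0,0,0.03],[0,0,0,0,0,0,0.03]]]'
python3 - <<'E'
from h import *
s=r.sense();print(s['gripper_width']*87,s['moment'])
p,R=s['tcp_pos'],s['ee_rot'];np.savez('w.npz',p=p,R=R)
a=cams.capture('side')[:,:,::-1][150:400,200:420];b=cams.capture('scene')[:,:,::-1][180:400,220:440]
o=np.zeros((500,800,3),np.uint8);o[:455,:400]=cv2.resize(a,(400,455));o[:400,400:]=cv2.resize(b,(400,400))
cv2.imwrite('pics/c2.png',cv2.convertScaleAbs(o,alpha=1.4,beta=15))
E
```

```text
time_s: 4.2
tcp_pos: [0.5716, -0.1135, 0.0404]
ee_rot: [[-0.114, -0.993, 0.031], [-0.959, 0.118, 0.258], [-0.26, -0.0, -0.966]]
wrist_force: [0.6, 3.8, 2.7]
gripper_width: 0.457
gripper_force: 29.9
39.77993089619659 [ 0.31818555 -0.17752871  0.01527524]
```

View pics/c2.png

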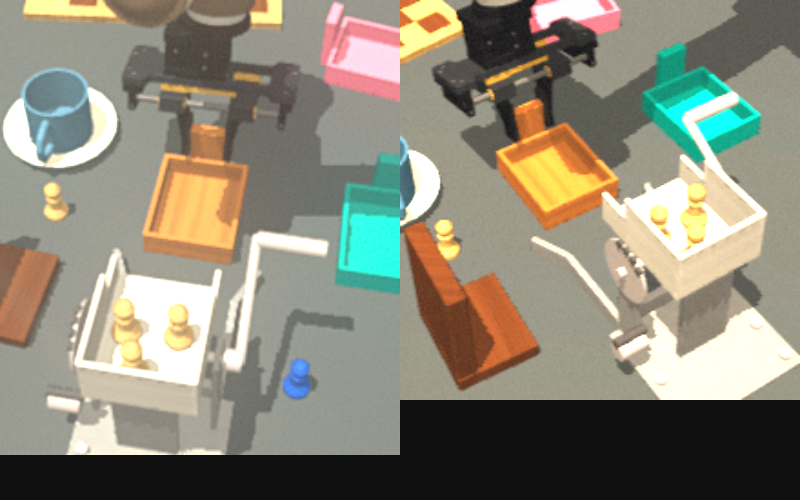

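The tray is held in front of the guides. In the side crop its leading corners are at (145,250) and (238,260), and the near guide's flare tip is at about (259,272).

```bash
python3 - <<'E'
from h import *
np.set_printoptions(precision=4,suppress=True)
S=lambda u,v:(200+.55*u,150+.55*v)
C=lambda u,v:(220+(u-400)*.55,180+.55*v)
e=np.array([.119,.993]);n=np.array([-.993,.119]);d=np.array([.598,.106])
for nm,P in[('lead side',atz('side',S(145,250),.032)),('',atz('side',S(238,260),.032)),('rear',atz('side',S(247,165),.032)),('flare+',atz('side',S(259,272),.02)),('lead scene',atz('scene',C(548,212),.032)),('',atz('scene',C(617,178),.032)),('',atz('scene',C(498,150),.032)),('flare-',atz('scene',C(534,240),.02)),('bend-',atz('scene',C(572,258),.02))]:
    print(nm,P,'e,n',(P[:2]-d)@e,(P[:2]-d)@n)
E
```

```text
lead side [0.6317 0.0235 0.032 ] e,n -0.07794277545759495 -0.043271083861936746
 [0.5303 0.031  0.032 ] e,n -0.08252379084333357 0.058293938530089635
rear [ 0.5227 -0.1027  0.032 ] e,n -0.21619639157985404 0.049931345401321076
flare+ [0.5069 0.0373 0.02  ] e,n -0.07903029606116843 0.08227253733616968
lead scene [0.6355 0.004  0.032 ] e,n -0.09679266250694328 -0.04941224104130312
 [0.539 0.014 0.032] e,n -0.09836826732005112 0.047608873377508285
 [ 0.6189 -0.1169  0.032 ] e,n -0.21883298070084323 -0.04727565450538633
flare- [0.6676 0.0186 0.02  ] e,n -0.07853389130697776 -0.07955146884356185
bend- [0.6513 0.0667 0.02  ] e,n -0.0326441438099837 -0.057622459156641596
```

```bash
python3 -m handwheel '[[[0,0,0,-0.00966,0.0005,0.0026,0.03],[0,0,0,-0.01545,0.0005,0.00416,0.03],[0,0,0,-0.01545,0.0005,0.00416,0.03],[0,0,0,-0.01545,0,0.00416,0.03],[0,0,0,-0.01545,0,0.00416,0.03],[0,0,0,-0.01545,0,0.00416,0.03],[0,0,0,-0.01545,0,0.00416,0.03],[0,0,0,-0.01545,0,0.00416,0.03],[0,0,0,-0.00966,0,0.0026,0.03],[0,0,0,0,0,0,0.03]]]'
```

```text
time_s: 5.3
tcp_pos: [0.5857, 0.0194, 0.0404]
ee_rot: [[-0.115, -0.993, 0.032], [-0.959, 0.119, 0.259], [-0.261, -0.001, -0.965]]
wrist_force: [-0.8, 3.8, 3.8]
gripper_width: 0.456
gripper_force: 29.9
```

```bash
python3 -m handwheel '[[[0,0,0,-0.0058,0,0.00156,0.03],[0,0,0,-0.0058,0,0.00156,0.03],[0,0,0,-0.0058,0,0.00156,0.03],[0,0,0,0,0,0,0.03]]]';python3 -m handwheel '[[[0,0,0,-0.0029,0,0.00078,0.03],[0,0,0,0,0,0,0.03]]]';python3 -m handwheel '[[[0,0,0,-0.0029,0,0.00078,0.03],[0,0,0,0,0,0,0.03]]]'
```

```text
time_s: 5.7
tcp_pos: [0.5877, 0.0345, 0.0404]
ee_rot: [[-0.116, -0.993, 0.032], [-0.959, 0.12, 0.257], [-0.259, -0.001, -0.966]]
wrist_force: [-1.3, -2.3, 5.5]
gripper_width: 0.459
gripper_force: 29.9
time_s: 5.9
tcp_pos: [0.588, 0.0369, 0.0404]
ee_rot: [[-0.116, -0.993, 0.032], [-0.959, 0.121, 0.256], [-0.258, -0.001, -0.966]]
wrist_force: [-0.3, -4.3, 5.9]
gripper_width: 0.46
gripper_force: 29.9
time_s: 6.1
tcp_pos: [0.5886, 0.0389, 0.0404]
ee_rot: [[-0.116, -0.993, 0.032], [-0.96, 0.12, 0.255], [-0.257, -0.001, -0.966]]
wrist_force: [0.7, -8.3, 5.4]
gripper_width: 0.456
gripper_force: 29.9
```

```bash
python3 -m handwheel '[[[0,0,0,-0.0029,0,0.00078,0.03],[0,0,0,0,0,0,0.03]]]';python3 -m handwheel '[[[0,0,0,-0.0029,0,0.00078,0.03],[0,0,0,0,0,0,0.03]]]';python3 - <<'E'
from h import *
s=r.sense();print(s['gripper_width']*87,s['moment'])
a=cams.capture('side')[:,:,::-1][180:380,220:400];b=cams.capture('scene')[:,:,::-1][200:400,240:440]
o=np.zeros((450,800,3),np.uint8);o[:444,:400]=cv2.resize(a,(400,444));o[:400,400:]=cv2.resize(b,(400,400))
cv2.imwrite('pics/c3.png',cv2.convertScaleAbs(o,alpha=1.4,beta=15))
E
```

```text
time_s: 6.3
tcp_pos: [0.5898, 0.0394, 0.0405]
ee_rot: [[-0.115, -0.993, 0.033], [-0.96, 0.12, 0.252], [-0.254, -0.003, -0.967]]
wrist_force: [1.7, -15.1, 5.5]
gripper_width: 0.456
gripper_force: 30.0
time_s: 6.5
tcp_pos: [0.5901, 0.0398, 0.0405]
ee_rot: [[-0.116, -0.993, 0.033], [-0.961, 0.12, 0.249], [-0.251, -0.003, -0.968]]
wrist_force: [1.4, -23.3, 5.5]
gripper_width: 0.457
gripper_force: 30.0
39.73759149283121 [-6.67372337 -0.20983758 -0.34936736]
```

View pics/c3.png

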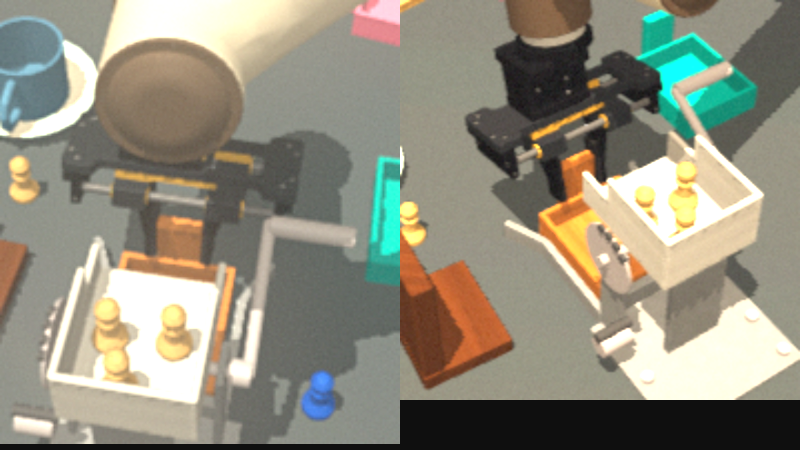

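The tray is between the guides and under the spout. Its rear rim corners are at side-crop (120,256) and (236,267), with a hard stop felt at 23 N; next I check its e-position.

```bash
python3 - <<'E'
from h import *
S=lambda u,v:(220+.45*u,180+.4505*v)
C=lambda u,v:(240+(u-400)*.5,200+.5*v)
e=np.array([.119,.993]);n=np.array([-.993,.119]);d=np.array([.598,.106])
for nm,P in[('side rear-',atz('side',S(121,255),.032)),('side rear+',atz('side',S(236,267),.032)),('scene rear-',atz('scene',C(540,212),.032)),('handle top L',atz('side',S(160,219),.078)),('handle top R',atz('side',S(202,224),.078)),('scene htop',atz('scene',C(566,160),.078)),('',atz('scene',C(590,149),.078))]:
    print(nm,P,'e,n',(P[:2]-d)@e,(P[:2]-d)@n)
p=np.array(r.sense()['tcp_pos']);print('tcp e,n',(p[:2]-d)@e,(p[:2]-d)@n)
E
```

```text
side rear- [0.64051421 0.04135011 0.032     ] e,n -0.059138150514157516 -0.04990995231193941
side rear+ [0.53904716 0.0483828  0.032     ] e,n -0.06422926402961349 0.0516837234288114
scene rear- [0.63815098 0.03596553 0.032     ] e,n -0.06476625781440598 -0.04820402825517283
handle top L [0.60571502 0.03319888 0.078     ] e,n -0.07137342020033927 -0.01632434788694098
handle top R [0.56973476 0.03644522 0.078     ] e,n -0.07243145709112923 0.019790363013443384
scene htop [0.59865777 0.03088961 0.078     ] e,n -0.07450633911422669 -0.009591296712220308
 [0.56969476 0.03471722 0.078     ] e,n -0.07415212147340737 0.01962445668855758
tcp e,n -0.0667397118521825 -0.00010673987391959588
```

```bash
python3 -m handwheel '[[[0,0,0,-0.0029,0,0.00078,0.03],[0,0,0,0,0,0,0.03]]]';python3 -m handwheel '[[[0,0,0,0.0048,0,-0.0013,0.03],[0,0,0,0.0048,0,-0.0013,0.03],[0,0,0,0,0,0,0.03],[0,0,0,0,0,0,0.03]]]'
```

```text
time_s: 6.8
tcp_pos: [0.5902, 0.04, 0.0406]
ee_rot: [[-0.116, -0.993, 0.033], [-0.962, 0.12, 0.246], [-0.248, -0.003, -0.969]]
wrist_force: [1.4, -32.2, 8.4]
gripper_width: 0.455
gripper_force: 30.0
time_s: 7.2
tcp_pos: [0.5892, 0.0396, 0.0404]
ee_rot: [[-0.116, -0.993, 0.033], [-0.959, 0.12, 0.256], [-0.258, -0.002, -0.966]]
wrist_force: [3.4, -3.0, 3.9]
gripper_width: 0.455
gripper_force: 30.0
```

Hard stop confirmed at 32 N with no further motion, so the tray is home. Next: release and retreat.

```bash
python3 -m handwheel '[[[0,0,0,0,0,0,0.06],[0,0,0,0,0,0,0.06],[0,0,0,0,0,0,0.06],[0,0,0,0,0,0,0.06],[0,0,0,0,0,-0.02,0.06],[0,0,0,0,0,-0.03,0.06],[0,0,0,0,0,-0.04,0.06],[0,0,0,0,0,-0.045,0.06],[0,0,0,0,0,-0.045,0.06],[0,0,0,0,0,-0.045,0.06],[0,0,0,0,0,-0.045,0.06],[0,1.28,0,0,0,0,0.06]]]' && python3 -m handwheel '[[[0,1.28,1.0,0,0,0,0.06],[0,0,1.4,0,0,0,0.06],[0,0,1.4,0,0,0,0.06],[0,0,1.4,0,0,0,0.06],[0,0,1.4,0,0,0,0.06],[0,0,1.4,0,0,0,0.06],[0,0,1.4,0,0,0,0.06],[0,0,1.4,0,0,0,0.06],[0,0,1.4,0,0,0,0.06],[0,0,1.4,0,0,0,0.06],[0,0,1.4,0,0,0,0.06],[0,0,0,0,0,0,0.06]]]'
python3 - <<'E'
from h import *
s=r.sense();print(s['tcp_pos'],s['joints'])
e=np.array([.119,.993,0]);n=np.array([-.993,.119,0]);R=np.array(s['ee_rot'])
print('e in tool',R.T@e,'n',R.T@n)
bar=np.array([.4854,.104,.172])+.006*n
z=-np.sin(np.radians(20))*n+np.array([0,0,-np.cos(np.radians(20))])
tcp=bar+.019*z;print('target tcp',tcp,'delta tool',R.T@(tcp-s['tcp_pos']))
cv2.imwrite('pics/scene4.png',cams.capture('scene')[:,:,::-1]);cv2.imwrite('pics/side4.png',cams.capture('side')[:,:,::-1])
E
```

```text
time_s: 8.4
tcp_pos: [0.5822, -0.0344, 0.3088]
ee_rot: [[-0.125, -0.992, 0.03], [-0.984, 0.128, 0.124], [-0.126, -0.014, -0.992]]
wrist_force: [-0.2, 0.7, 0.3]
gripper_width: 0.69
gripper_force: 0.0
time_s: 9.6
tcp_pos: [0.5792, -0.0295, 0.3004]
ee_rot: [[-0.994, 0.108, -0.006], [0.108, 0.994, 0.01], [0.007, 0.01, -1.0]]
wrist_force: [-0.2, 0.1, 0.4]
gripper_width: 0.684
gripper_force: 0.0
[ 0.57920156 -0.02954661  0.30035449] [  12.71497119   15.32950869    2.06355333   -0.6687762   -76.91520509
 -108.73626517]
e in tool [-0.01155126  0.99999161  0.00966183] n [1.00001612 0.01148613 0.0067701 ]
target tcp [0.48589489 0.10394069 0.15414584] delta tool [0.10614146 0.1212455  0.14810631]
```

```bash
python3 -m handwheel '[[[0,0,0,0.026,0.03,0,0.06],[0,0,0,0.027,0.03,0,0.06],[0,0,0,0.027,0.03,0,0.06],[0,0,0,0.026,0.031,0,0.06],[0,-1.1,0,0,0,0,0.06],[0,-1.1,0,0,0,0,0.06],[0,-1.13,0,0,0,0,0.06],[0,0,0,0.0137,0,0.0376,0.06],[0,0,0,0.0137,0,0.0376,0.06],[0,0,0,0.0034,0,0.0094,0.06],[0,0,0,0,0,0,0.06]]]'
python3 - <<'E'
from h import *
s=r.sense();print(s['tcp_pos'],s['ee_rot'])
a=cams.capture('side')[:,:,::-1][180:380,220:400];b=cams.capture('scene')[:,:,::-1][200:400,240:440]
o=np.zeros((450,800,3),np.uint8);o[:444,:400]=cv2.resize(a,(400,444));o[:400,400:]=cv2.resize(b,(400,400))
cv2.imwrite('pics/c5.png',cv2.convertScaleAbs(o,alpha=1.4,beta=15))
E
```

```text
time_s: 10.8
tcp_pos: [0.4856, 0.1019, 0.2105]
ee_rot: [[-0.937, 0.106, 0.332], [0.102, 0.994, -0.03], [-0.333, 0.006, -0.943]]
wrist_force: [0.1, -0.9, -0.2]
gripper_width: 0.69
gripper_force: 0.0
[0.48560726 0.10191552 0.21049566] [[-0.93725144  0.1059853   0.33215486]
 [ 0.10178908  0.99435173 -0.03006037]
 [-0.33346471  0.00563561 -0.94274574]]
```

View pics/c5.png

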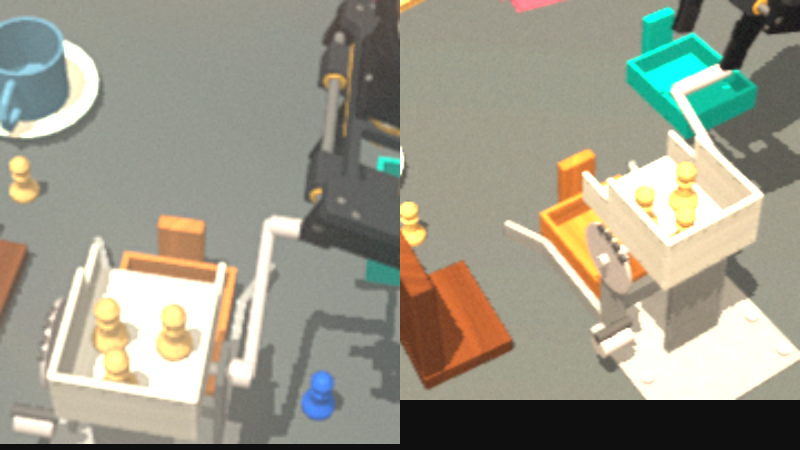

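The tray handle is unmoved at crop (181,237), and the fingers straddle the bar. Next: descend and grip.

```bash
python3 -m handwheel '[[[0,0,0,0.0068,0.001,0.0188,0.06],[0,0,0,0.0068,0.001,0.0188,0.06],[0,0,0,0.0055,0,0.0151,0.06],[0,0,0,0,0,0,0.06],[0,0,0,0,0,0,0.03],[0,0,0,0,0,0,0.01],[0,0,0,0,0,0,0.01],[0,0,0,0,0,0,0.01],[0,0,0,0,0,0,0.01],[0,0,0,0,0,0,0.01],[0,0,0,0,0,0,0.01]]]'
```

```text
time_s: 12.0
tcp_pos: [0.4865, 0.1028, 0.1567]
ee_rot: [[-0.936, 0.111, 0.334], [0.106, 0.994, -0.034], [-0.335, 0.004, -0.942]]
wrist_force: [5.3, -9.8, 2.2]
gripper_width: 0.174
gripper_force: 29.9
```

```bash
python3 -m handwheel '[[[0,0,0,0.00171,-0.00245,0.0048,0.01],[0,0,0,0.00171,-0.00245,0.0048,0.01],[0,0,0,0.00176,-0.0019,0.00495,0.01],[0,0,0,0.00176,-0.0019,0.00495,0.01],[0,0,0,0.00184,-0.00135,0.00518,0.01],[0,0,0,0.00184,-0.00135,0.00518,0.01],[0,0,0,0.00186,-0.0008,0.00523,0.01],[0,0,0,0.00186,-0.0008,0.00523,0.01],[0,0,0,0.00191,-0.00025,0.00537,0.01],[0,0,0,0.00191,-0.00025,0.00537,0.01]]]'
```

```text
time_s: 13.0
tcp_pos: [0.4851, 0.0893, 0.1029]
ee_rot: [[-0.935, 0.114, 0.336], [0.108, 0.994, -0.034], [-0.337, 0.005, -0.941]]
wrist_force: [-1.8, -10.2, 12.0]
gripper_width: 0.17
gripper_force: 29.8
```

```bash
python3 -m handwheel '[[[0,0,0,0.00186,0.00035,0.00523,0.01],[0,0,0,0.00186,0.00035,0.00523,0.01],[0,0,0,0.00188,0.0009,0.00528,0.01],[0,0,0,0.00188,0.0009,0.00528,0.01],[0,0,0,0.00181,0.0015,0.00509,0.01],[0,0,0,0.00181,0.0015,0.00509,0.01],[0,0,0,0.00176,0.002,0.00495,0.01],[0,0,0,0.00176,0.002,0.00495,0.01],[0,0,0,0.00169,0.00255,0.00476,0.01],[0,0,0,0.00169,0.00255,0.00476,0.01],[0,0,0,0,0,0,0.01],[0,0,0,0,0,0,0.01]]]'
python3 - <<'E'
from h import *
s=r.sense();R=np.array(s['ee_rot']);g=np.array(s['tcp_pos'])-.019*R[:,2];print(g,s['wrist_force'])
a=cams.capture('side')[:,:,::-1][180:380,220:400];b=cams.capture('scene')[:,:,::-1][200:400,240:440]
o=np.zeros((450,800,3),np.uint8);o[:444,:400]=cv2.resize(a,(400,444));o[:400,400:]=cv2.resize(b,(400,400))
cv2.imwrite('pics/c6.png',cv2.convertScaleAbs(o,alpha=1.4,beta=15))
E
```

```text
time_s: 14.2
tcp_pos: [0.4849, 0.0933, 0.068]
ee_rot: [[-0.951, 0.118, 0.284], [0.11, 0.993, -0.044], [-0.287, -0.011, -0.958]]
wrist_force: [-12.5, -16.6, 5.2]
gripper_width: 0.157
gripper_force: 30.0
[0.47949867 0.09410498 0.08624281] [-12.50631615 -16.64974254   5.15015147]
```

View pics/c6.png

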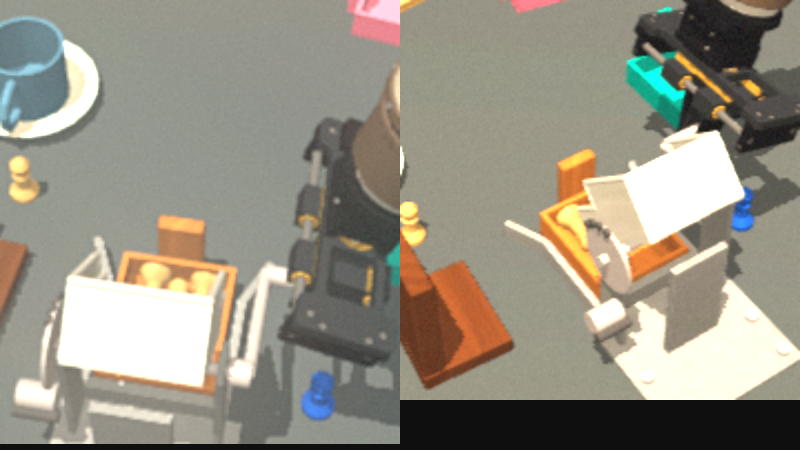

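```bash
python3 - <<'E'
from h import *
np.set_printoptions(precision=4,suppress=True)
s=r.sense();print(s['joints'],s['moment'],s['effort'],s['joint_velocities'])
R=np.array(s['ee_rot']);p=np.array(s['tcp_pos']);f=np.array(s['wrist_force'])
print('f tool',R.T@f,'m tool',R.T@np.array(s['moment']))
e=np.array([.119,.993,0]);n=np.array([-.993,.119,0]);pin=np.array([.608,.187,.12])
g=p-.019*R[:,2]
print('grip e,n,z rel pin',(g-pin)@e,(g-pin)@n,g[2]-.12)
S=lambda u,v:(220+.45*u,180+.4505*v)
print('turq handle top',atz('side',(409,237),.078),atz('side',(427,238),.078),atz('scene',(363,207),.078),atz('scene',(375,207),.078))
for sx in(-1,1):
  for sy in(-1,1): print('body corner',p+R@np.array([sx*.0375,sy*.095,-.07]))
E
```

```text
[  28.0634   13.3625  -55.9387   54.4712  -12.2635 -177.4233] [-4.6483  3.2021 -1.6895] [  7.2408 -21.9552  20.5856   4.2582   5.3336   0.1339] [-0.0803 -0.0262 -0.033   0.1023 -0.0752  0.0211]
f tool [  8.4515 -17.7244  -7.4064] m tool [5.2609 2.6484 0.1549]
grip e,n,z rel pin -0.10755012183040015 0.11654170751413635 -0.033712061524178175
turq handle top [ 0.3763 -0.0825  0.078 ] [ 0.34   -0.0818  0.078 ] [ 0.3715 -0.0933  0.078 ] [ 0.3499 -0.0749  0.078 ]
body corner [ 0.4895 -0.0021  0.1469]
body corner [0.5119 0.1866 0.1449]
body corner [0.4181 0.0062 0.1254]
body corner [0.4406 0.1948 0.1233]
```

The stall is a joint limit (J6 at -177.4, J5 near -9) caused by the lean, not a collision. I reduce the lean while holding the bar.

```bash
python3 -m handwheel '[[[0,0.4,0,0.0008,0,0,0.01],[0,0.4,0,0.0008,0,0,0.01],[0,0.4,0,0.0008,0,0,0.01],[0,0.4,0,0.0008,0,0,0.01],[0,0,0,0,0,0,0.01]]]'
cat > st.py <<'E'
from h import *
np.set_printoptions(precision=4,suppress=True)
s=r.sense();R=np.array(s['ee_rot']);p=np.array(s['tcp_pos'])
e=np.array([.119,.993,0]);n=np.array([-.993,.119,0]);pin=np.array([.608,.187,.12])
g=p-.019*R[:,2]
print('J',np.array(s['joints']),'grip e,n,z rel pin',(g-pin)@e,(g-pin)@n,g[2]-.12,'R^T e,n,down',R.T@e,R.T@n,R.T@[0,0,-1.],'F',np.array(s['wrist_force'])@np.c_[e,n,[0,0,1]],'M',s['moment'])
E
python3 st.py
```

```text
time_s: 14.8
tcp_pos: [0.4858, 0.0917, 0.0702]
ee_rot: [[-0.982, 0.117, 0.147], [0.113, 0.993, -0.033], [-0.149, -0.015, -0.989]]
wrist_force: [-14.5, -11.9, 5.9]
gripper_width: 0.164
gripper_force: 29.2
J [  33.1205   16.356   -39.6159   12.9766  -28.5898 -140.8865] grip e,n,z rel pin -0.10887653056660268 0.11281287674422562 -0.03105481631689304 R^T e,n,down [-0.0043  1.     -0.015 ] [ 0.9889  0.002  -0.1494] [0.1494 0.0155 0.9887] F [-13.5045  12.9535   5.9275] M [-3.5327  4.0633 -0.7205]
```

```bash
python3 -m handwheel '[[[-0.25,0,0,0.0026,0.0005,0.00415,0.01],[-0.25,0,0,0.0026,0.0005,0.00415,0.01],[-0.25,0,0,0.0006,0.0015,0.00415,0.01],[-0.25,0,0,0.0006,0.002,0.00415,0.01],[0,0,0,0,0,0,0.01]]]'; python3 st.py
```

```text
time_s: 15.3
tcp_pos: [0.4867, 0.0998, 0.054]
ee_rot: [[-0.981, 0.097, 0.167], [0.111, 0.991, 0.079], [-0.158, 0.096, -0.983]]
wrist_force: [-3.2, -16.1, 2.2]
gripper_width: 0.163
gripper_force: 29.6
J [  31.       17.3746  -38.3414    2.5554  -23.6985 -129.2609] grip e,n,z rel pin -0.10291481897920553 0.11304852153136771 -0.04728159237603101 R^T e,n,down [-0.0064  0.9952  0.0987] [ 0.9876  0.0219 -0.1564] [ 0.1577 -0.0965  0.9828] F [-16.3271   1.2727   2.1766] M [-4.5636  1.0219 -0.8921]
```

```bash
python3 -m handwheel '[[[0,0,0,0.00055,0,0.00344,0.01],[0,0,0,0.00055,0,0.00344,0.01],[0,0,0,0,0,0,0.01]]]'; python3 st.py;  python3 -m handwheel '[[[0,0,0,0.00047,0,0.00295,0.01],[0,0,0,0,0,0,0.01]]]'; python3 st.py
```

```text
time_s: 15.6
tcp_pos: [0.4872, 0.1023, 0.0476]
ee_rot: [[-0.981, 0.095, 0.169], [0.109, 0.991, 0.081], [-0.159, 0.098, -0.982]]
wrist_force: [-7.3, -9.5, 4.1]
gripper_width: 0.16
gripper_force: 29.6
J [  31.2451   18.0856  -38.7413    2.7289  -22.4652 -129.5755] grip e,n,z rel pin -0.10035784765752356 0.1129174026749123 -0.05369004612200301 R^T e,n,down [-0.0081  0.995   0.1005] [ 0.9873  0.024  -0.1578] [ 0.1594 -0.0979  0.9823] F [-10.2842   6.1232   4.0534] M [-2.5255  1.9036 -0.4661]
time_s: 15.8
tcp_pos: [0.4874, 0.1034, 0.0451]
ee_rot: [[-0.981, 0.094, 0.169], [0.109, 0.991, 0.082], [-0.16, 0.099, -0.982]]
wrist_force: [-10.2, -4.7, 6.6]
gripper_width: 0.166
gripper_force: 29.5
J [  31.3365   18.3744  -38.8908    2.7694  -21.9533 -129.693 ] grip e,n,z rel pin -0.09927588889213557 0.11281308446527753 -0.056255555746260455 R^T e,n,down [-0.0083  0.9949  0.1016] [ 0.9872  0.0245 -0.1585] [ 0.1602 -0.099   0.9821] F [-5.8803  9.5617  6.5684] M [-1.3835  2.5636 -0.2644]
```

```bash
python3 -m handwheel '[[[0,0,0,0.00047,0,0.00295,0.01],[0,0,0,0,0,0,0.01]]]'; python3 st.py;  python3 - <<'E'
from h import *
a=cams.capture('side')[:,:,::-1][230:380,230:380];b=cams.capture('scene')[:,:,::-1][230:380,280:430]
o=np.zeros((400,800,3),np.uint8);o[:,:400]=cv2.resize(a,(400,400));o[:,400:]=cv2.resize(b,(400,400))
cv2.imwrite('pics/c7.png',cv2.convertScaleAbs(o,alpha=1.4,beta=15))
E
```

```text
time_s: 16.0
tcp_pos: [0.4877, 0.1046, 0.0426]
ee_rot: [[-0.981, 0.093, 0.171], [0.109, 0.991, 0.083], [-0.161, 0.1, -0.982]]
wrist_force: [-13.4, -2.1, 10.1]
gripper_width: 0.163
gripper_force: 29.3
J [  31.4374   18.6589  -39.0354    2.8137  -21.44   -129.8133] grip e,n,z rel pin -0.09807926591375883 0.11268811300970674 -0.058748583646145845 R^T e,n,down [-0.0087  0.9948  0.1029] [ 0.987   0.0251 -0.1594] [ 0.1611 -0.1002  0.9818] F [-3.6654 13.0532 10.0985] M [-0.1976  3.3135  0.    ]
```

View pics/c7.png

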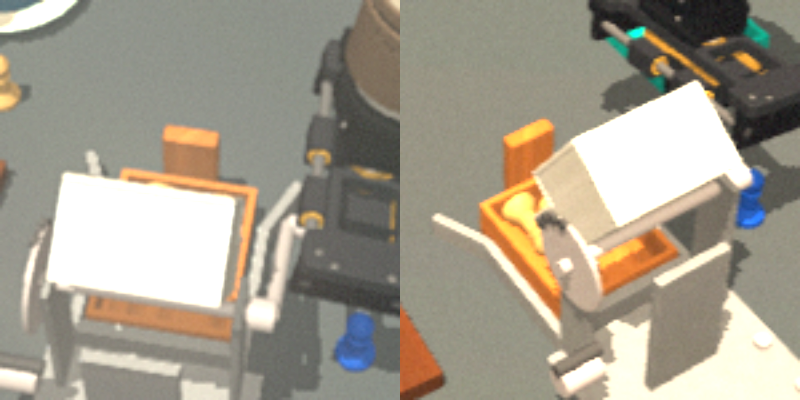

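The pawns lie in the tray and the bin is steeply tipped. Its back wall's top edge runs (62,175)-(237,192) in the side crop. I compare that with the model to read the tilt.

```bash
python3 - <<'E'
from h import *
np.set_printoptions(precision=1,suppress=True)
e=np.array([.119,.993,0]);n=np.array([-.993,.119,0]);pin=np.array([.608,.187,.12])-.001*e
def P(x,y,z,t):
    c,s=np.cos(t),np.sin(t);return pin+e*(x*c-z*s)+n*y+np.array([0,0,x*s+z*c])
k=400/150
def pts(t): return [P(.06,-.05,.068,t),P(.06,.05,.068,t)]
print('level check side0 (crop1 obs (58,375),(188,395)->',(215+58/2,165+375/2),(215+94,165+197.5),proj('side',pts(0)).tolist())
for t in(.85,.9,.95,1.0,1.04):
    print(t,'side',((proj('side',pts(t))-[230,230])*k).ravel(),'scene',((proj('scene',pts(t))-[280,230])*k+[400,0]).ravel())
E
```

```text
level check side0 (crop1 obs (58,375),(188,395)-> (244.0, 352.5) (309, 362.5) [[239.99843889354722, 348.8995930922614], [307.42334939734695, 359.7467871600847]]
0.85 side [ 54.9 186.4 228.3 212.4] scene [583.  148.1 708.   87.3]
0.9 side [ 56.9 180.6 229.6 206.3] scene [578.9 144.6 703.6  84.2]
0.95 side [ 58.9 175.  230.8 200.6] scene [574.9 141.4 699.3  81.3]
1.0 side [ 60.9 169.8 232.  195.2] scene [570.9 138.5 695.   78.7]
1.04 side [ 62.5 165.8 232.9 191.1] scene [567.8 136.4 691.7  76.9]
```

```bash
python3 -m handwheel '[[[0,0,0,0.00047,0,0.00295,0.01],[0,0,0,0,0,0,0.01]]]'; python3 st.py|tail -1;  python3 -m handwheel '[[[0,0,0,0.00047,0,0.00295,0.01],[0,0,0,0,0,0,0.01]]]'; python3 st.py|tail -1
```

```text
time_s: 16.3
tcp_pos: [0.488, 0.1058, 0.0401]
ee_rot: [[-0.981, 0.093, 0.172], [0.108, 0.991, 0.084], [-0.162, 0.101, -0.982]]
wrist_force: [-15.6, 2.6, 12.4]
gripper_width: 0.16
gripper_force: 29.2
J [  31.5354   18.9423  -39.1808    2.8644  -20.9259 -129.9377] grip e,n,z rel pin -0.09691366765301956 0.11255770432569324 -0.06121999388518008 R^T e,n,down [-0.0091  0.9946  0.1042] [ 0.9868  0.0258 -0.1603] [ 0.1621 -0.1013  0.9816] F [ 0.7509 15.8498 12.4276] M [1.0156 4.0945 0.2691]
time_s: 16.5
tcp_pos: [0.4885, 0.1069, 0.0378]
ee_rot: [[-0.981, 0.092, 0.173], [0.108, 0.99, 0.085], [-0.163, 0.102, -0.981]]
wrist_force: [-19.2, 6.7, 15.0]
gripper_width: 0.163
gripper_force: 29.0
J [  31.6254   19.2173  -39.3151    2.9426  -20.4153 -130.0614] grip e,n,z rel pin -0.09573557126467384 0.11224601619442347 -0.06352499568705072 R^T e,n,down [-0.0097  0.9945  0.1055] [ 0.9866  0.0268 -0.1616] [ 0.1635 -0.1025  0.9812] F [ 4.3997 19.8722 15.0467] M [2.0659 4.6835 0.5027]
```

```bash
python3 - <<'E'
from h import *
a=cams.capture('side')[:,:,::-1][230:380,250:400];b=cams.capture('scene')[:,:,::-1][230:380,280:430]
o=np.zeros((400,800,3),np.uint8);o[:,:400]=cv2.resize(a,(400,400),interpolation=cv2.INTER_CUBIC);o[:,400:]=cv2.resize(b,(400,400),interpolation=cv2.INTER_CUBIC)
o=cv2.convertScaleAbs(o,alpha=1.3,beta=15);cv2.imwrite('pics/c8.png',o)
E
```

```text
(no output)
```

View pics/c8.png

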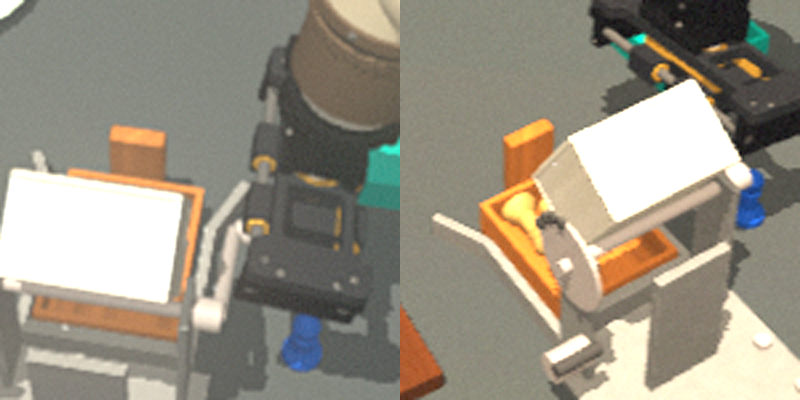

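```bash
python3 -m handwheel '[[[0,0,0,0.003,0,0,0.01],[0,0,0,0.003,0,0,0.01],[0,0,0,0,0,0,0.01]]]'; python3 st.py|tail -1
python3 - <<'E'
from h import *
from scipy.optimize import least_squares
# back-wall outer top corners: level (crop1) and now (c8)
S1=lambda u,v:(215+u/2,165+v/2);C1=lambda u,v:(240+(u-400)/1.9,195+v/1.9)
k=150/400
print('level tri',tri(C1(742,187),S1(190,396)),tri(C1(655,250),S1(56,375)))
print('now tri',tri((280+295*k,230+81*k),(250+184*k,230+190*k)),tri((280+173*k,230+145*k),(250+9*k,230+171*k)))
E
```

```text
time_s: 16.9
tcp_pos: [0.4881, 0.1072, 0.0382]
ee_rot: [[-0.979, 0.09, 0.182], [0.108, 0.99, 0.087], [-0.172, 0.105, -0.979]]
wrist_force: [4.9, -10.7, 6.2]
gripper_width: 0.161
gripper_force: 29.5
J [  31.8035   18.9995  -40.048     3.7311  -19.3998 -130.9415] grip e,n,z rel pin -0.09552774615281982 0.11281436898741298 -0.06319393503111172 R^T e,n,down [-0.0096  0.9942  0.1086] [ 0.9851  0.0281 -0.1704] [ 0.1724 -0.1053  0.9794] F [-9.9995 -6.1119  6.1523] M [-3.0978 -1.0992 -0.8796]
level tri (array([0.56192918, 0.25045344, 0.18703037]), np.float64(0.009888296482557691)) (array([0.66187761, 0.2383847 , 0.17322652]), np.float64(0.0011326804411893817))
now tri (array([0.55226534, 0.16307898, 0.2024891 ]), np.float64(0.004083822784042149)) (array([0.65407434, 0.15548464, 0.20297671]), np.float64(0.003421964001889515))
```

```bash
python3 - <<'E'
from h import *
for n in('scene','side'): np.save(n+'A.npy',cams.capture(n))
E
python3 -m handwheel '[[[0,0,0,0.0006,0,0.002,0.01],[0,0,0,0.0006,0,0.002,0.01],[0,0,0,0,0,0,0.01],[0,0,0,0,0,0,0.01]]]'; python3 st.py|tail -1
python3 - <<'E'
from h import *
for n,(x,y,w,h) in(('scene',(330,255,70,60)),('side',(248,290,75,55))):
    A=cv2.cvtColor(np.load(n+'A.npy'),7).astype(np.float32);B=cv2.cvtColor(cams.capture(n),7).astype(np.float32)
    a,b=A[y:y+h,x:x+w],B[y:y+h,x:x+w]
    print(n,cv2.phaseCorrelate(a,b,cv2.createHanningWindow((w,h),cv2.CV_32F)),np.abs(a-b).mean())
E
```

```text
time_s: 17.4
tcp_pos: [0.4884, 0.1077, 0.0364]
ee_rot: [[-0.979, 0.09, 0.184], [0.108, 0.99, 0.088], [-0.175, 0.106, -0.979]]
wrist_force: [-4.0, -13.5, 25.6]
gripper_width: 0.16
gripper_force: 28.0
J [  31.858    19.1821  -40.2936    3.9659  -18.8374 -131.2049] grip e,n,z rel pin -0.09503827328038682 0.11265597627119926 -0.06498410655373246 R^T e,n,down [-0.0097  0.994   0.1096] [ 0.9847  0.0286 -0.1726] [ 0.1747 -0.1063  0.9789] F [-13.8368   2.3409  25.5965] M [-3.4767 -0.2456 -0.8495]
scene ((0.186524616377028, 0.2558031314272142), 1.068404229482015) 3.315238
side ((0.5254990265681201, -0.13657432576896156), 0.9903328575558132) 2.2550304
```

Fz jumped to 25 N while the bin image barely moved, so the bin is at the end of travel, past the third stop. I ease slightly, wait, and check the pawns by colour.

```bash
python3 -m handwheel '[[[0,0,0,-0.0002,0,-0.0012,0.01],[0,0,0,0,0,0,0.01],[0,0,0,0,0,0,0.01],[0,0,0,0,0,0,0.01],[0,0,0,0,0,0,0.01],[0,0,0,0,0,0,0.01]]]'; python3 st.py|tail -1
python3 - <<'E'
from h import *
e=np.array([.119,.993]);n=np.array([-.993,.119]);d=np.array([.598,.106])
for nm,z in(('scene',.02),('side',.02)):
    I=cams.capture(nm);h=cv2.cvtColor(I,cv2.COLOR_RGB2HSV);
    print(nm,'spare hsv sample',h[311,245] if nm=='scene' else h[262,230],'tray',h[246,265] if 0 else '')
    m=((h[:,:,0]>15)&(h[:,:,0]<28)&(h[:,:,1]>90)&(h[:,:,2]>110)).astype(np.uint8)
    c,l,st,ce=cv2.connectedComponentsWithStats(m)
    for i in range(1,c):
        if st[i,4]>8:
            P=atz(nm,ce[i],z)[:2]
            if abs((P-d)@e)<.15 and abs((P-d)@n)<.25: print(st[i],ce[i].round(),'e,n',((P-d)@e).round(3),((P-d)@n).round(3))
    g=I[262:300,455-160:0:-1] if 0 else None
E
```

```text
time_s: 18.1
tcp_pos: [0.4883, 0.1077, 0.0367]
ee_rot: [[-0.979, 0.09, 0.184], [0.108, 0.99, 0.088], [-0.174, 0.106, -0.979]]
wrist_force: [0.6, -13.5, 17.1]
gripper_width: 0.163
gripper_force: 28.6
J [  31.8476   19.1587  -40.2345    3.8995  -18.9571 -131.144 ] grip e,n,z rel pin -0.09511132464964427 0.11270032054401398 -0.06472048265923029 R^T e,n,down [-0.0095  0.9941  0.1094] [ 0.9848  0.0283 -0.172 ] [ 0.174  -0.1061  0.979 ] F [-13.2946  -2.2144  17.1208] M [-3.4026 -0.764  -0.9015]
scene spare hsv sample [ 22 152 250] tray 
[373 244  27  21  67] [384. 253.] e,n -0.117 0.186
[396 247   7   3  11] [399. 248.] e,n -0.112 0.226
[407 253   9   6  33] [411. 255.] e,n -0.077 0.232
[375 254   6   7  22] [377. 256.] e,n -0.117 0.165
[239 301  14  23 204] [245. 312.] e,n -0.134 -0.163
[318 302  16  23 166] [326. 311.] e,n -0.044 -0.022
[332 304   4   6  19] [333. 307.] e,n -0.046 -0.003
side spare hsv sample [ 17 119 118] tray 
[224 250  14  22 191] [229. 261.] e,n -0.132 -0.163
[346 289   8   6  22] [350. 291.] e,n -0.102 0.095
[365 297   7   3  15] [368. 298.] e,n -0.091 0.131
[343 312   9   6  27] [347. 314.] e,n -0.047 0.095
```

```bash
python3 -c "
from station import r
print(r.finish_job())"
```

```text
the job is handed in; nothing more can be done
None
```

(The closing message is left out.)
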